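Close the hold-down strap over the loaded pipe cradle

TASK

One of the two pipe cradles on the welding bench has a copper pipe stub lying in it. Swing that cradle's hinged steel strap with the orange end down over the pipe until it rests fully home in its catch, leaving the pipe lying in its saddle, and leave the empty cradle's strap standing open as it is.

Things in the scene. Friction and masses are not known exactly. Their poses are not given: they have to be found in the camera images.
- work_cradle: Cradle holding the pipe: dark base plate 240 x 110 x 12 mm fixed to the bench, teal fittings. Origin: centre of its underside; x runs from hinge end to catch end, z up. Hinge pin (along y) at x -90, z 72 mm, between cheeks 84 mm high. V saddle at x -10. Catch at x 40 to 60: fork with bed 69 mm high, cheeks to 92 mm, 38 mm apart inside, 54 outside; the strap drops between them.
- work_strap (a joint): Strap angle (rad): 0 closed, level in the catch, pointing to cradle +x; pi/2 upright; starts 1.05 to 1.5, stop at 1.8. Steel bar 30 wide, 6 thick, ending in an orange tab 50 long, 44 wide, 12 mm thick, 160 to 210 mm from the pin, past the catch. Bar and tab are centred on the pin's height when closed. Stiff hinge: stays where left; 2 to 3 N at the tab swings it.
- pipe_stub: Copper pipe stub with dark ends, 42 mm diameter, 110 mm long, loose, lying across the work cradle in its V saddle. Its origin is its middle, its y axis runs along it. When it lies in the saddle its centre is 46 mm and its top 67 mm above the bench, 2 mm under the closed strap.
- spare_strap_tab (a point): Centre of the orange tab at the end of the strap of the other, empty cradle, identical in build; that strap also stands open and is to be left alone.
There are look-alikes about, which are no part of the job. Of the things shaped like the pipe_stub, the copper one is meant.

How it is judged:
At the end, for the whole second after the job is handed in: The loaded cradle's strap is at rest in its catch within 0.1 rad of level; the pipe lies still in its saddle (within 10 mm of seated height, 15 mm along the cradle, 25 mm of its middle across); the empty cradle's strap tab is within 40 mm of where it stood (value of joint work_strap below 0.1 rad and velocity of joint work_strap between -0.05 and 0.05 rad/s and z of pipe_stub in the frame of work_cradle between 0.036 and 0.056 m and x of pipe_stub in the frame of work_cradle between -0.025 and 0.005 m and y of pipe_stub in the frame of work_cradle between -0.025 and 0.025 m and linear speed of pipe_stub below 0.02 m/s and distance of spare_strap_tab from where it was at the start of the episode below 0.04 m); the robot touches nothing.
It fails at once if the empty cradle's strap is swung: its tab moves more than 40 mm (distance of spare_strap_tab from where it was at the start of the episode above 0.04 m).
It also fails if it takes over 34 s, if anything falls off the work surface, if the arm or the gripper's body presses on something with over 40 N, if the wrist force passes 120 N, or if a joint passes its speed limit or range.

ROBOT

A 7-joint arm with a two-finger parallel gripper is mounted at the origin on the work surface. World frame = base frame: x ahead of the robot, y to its left, z up, the work surface at z = 0. Lengths are in m, angles in rad, forces in N, time in s.
With the tool pointing down it reaches from about 0.425 to 0.875 m from the base axis. Payload 4.7 kg.
Tool frame: the origin (TCP) lies on the centre line of the jaws, within the pads' length; the fingertips stand 17 mm ahead of it and the grasp point (between the pads) lies 2 mm behind it; z points along the fingers, y is the line along which they close (so a half turn about z gives the same grasp; the last joint's range is limited). The gripper opens to 85 mm and grips with 20 to 120 N. Pads are 22 mm wide; open, the fingers measure 114 mm over their backs; the gripper's body (76 mm by 85 mm) begins 54 mm behind the grasp point. The pads swing forward as they close: fully open they stand 13 mm farther back than shut.
Start: joints at [-1.158, 0.321, -0.07, 1.45, 0.023, 1.371, -0.057], TCP at [0.252, 0.599, 0.248] pointing down, gripper open.
Joint ranges: [-2.86, 2.86], [-0.3, 2.09], [-1.38, 1.24], [0.06, 2.45], [-1.56, 4.7], [0.09, 2.05], [-2.69, 2.69]. Speed limits (rad/s): [2.57, 2.57, 3.14, 3.14, 3.14, 3.14, 3.14].

INTERFACE

Orientations are given as a rotation vector (axis times angle).
In Python, from plant import * gives the robot as it stands.
- The arm moves only by the shell command python3 -m creep 'ROWS'. ROWS is JSON, a list of rows, each a list of 3 entries, a list of its own where there are three numbers: the finger opening in mm, from 0 to 85.4, then the shift along the tool's x, y, z in units of 50 mm (1.0 is 50 mm), then the turn about the tool's z in units of 6 degrees (1.0 is 6 degrees). A call has 1 to 20 rows; each row shifts and turns the commanded pose from where the row before left it, along the tool's axes as they then stand; what a row does not reach is not made up. A row lasts 1/10 s, in which the tool goes at most 50 mm and 8.59 degrees, less where a joint would pass 70% of its speed; a pose out of reach is approached as far as the arm can. A call with a number of a shift or a turn outside -1 to 1 is refused whole. A call with a gripper value outside its range is refused whole. The fingers move at their own pace and stop on an object; the grip force is fixed at half the most. Time passes only in rows, so rows that do not move let the fingers close. It gives the time, the measured TCP pose, the force, the opening and the grip force at its end, in the units of the state.
- get_state(): the state, without advancing time (a new reading comes with each control period).
- camera(name): name is "scene" or "side" or "wrist"; returns a dict with "color" (400x640x3 uint8, blue, green, red), "fov_y" (degrees; the focal length in pixels is half the picture's height over the tangent of half this angle, whatever the lens; pixels are square), "cx", "cy" (the principal point, pixels), "R" (3x3) and "t" (3): a world point X has camera coordinates R X + t; the wrist camera has in their place "mount" (4x4, takes a point from camera to tool coordinates, whose origin is the TCP and whose axes are the flange's). Camera axes: x right, y down, z forward; pixel columns grow to the right and rows downward; lengths in m; the calibration is good to about 2 mm. A picture is of the moment at which its call begins: read the wrist's pose just before it. There is no depth.
- sign_off(): hands the job in; it is judged then, once.
The state is a dict: "time_s": time; "joints": joint angles; "joint_velocities": joint speeds; "joint_torque": joint torques, N m; "ee_pos": TCP position; "tool_rot": TCP orientation; "ft_force": force on the tool from outside, world axes, zero at the start; "torque": the same for the moment, N m; "grip_width": finger opening in m; "finger_force": force on a finger pad.
Only numpy, scipy, OpenCV 4.12 (cv2) and the standard library are available. Lean on these libraries where they do the work, as an engineer would, in place of code of your own. Each camera call takes 0.05 s, during which the arm holds its last target. There are 200 camera calls.

## Working session

There is one attempt and no reset: what is moved stays moved. The work goes in short steps, Python scripts to look and compute and a shell command to move; the robot and the scene stay as the last step left them, time stands still between calls to the robot, and variables do not carry over. Pictures are saved under pics/ and viewed, at most 10 in all, crops included, and the job is handed in when it is done.

```bash
mkdir -p pics
python3 - <<'E'
from plant import *
import cv2, pickle
d={}
for n in("scene","side","wrist"):
    s=get_state();c=camera(n);d[n]=(c,s);cv2.imwrite(f"pics/{n}0.png",c["color"])
    print(n,c["fov_y"],c["cx"],c["cy"],c.get("R"),c.get("t"),c.get("mount"))
pickle.dump(d,open("d0.pkl","wb"));print(s["ee_pos"],s["tool_rot"],s["time_s"])
E
```

```text
scene 55.973982991340264 313.2263773448764 200.5933624090006 [[-0.12821778  0.99162661  0.01539026]
 [ 0.59635966  0.08949026 -0.79771339]
 [-0.7924111  -0.09310291 -0.60284035]] [ 0.13537158 -0.22417031  1.34210131] None
side 47.402524534874416 317.88066792410075 200.85158493358617 [[ 0.91631833 -0.40025344  0.01256597]
 [-0.3015371  -0.71029139 -0.63605151]
 [ 0.2635073   0.57903655 -0.77154428]] [-0.49496598  0.14321003  0.95960033] None
wrist 68.40252916412639 312.9330633121591 205.13266801690784 None None [[ 3.00154950e-04 -9.61419200e-01 -2.75087315e-01  7.00835674e-02]
 [ 9.99999786e-01  1.28539404e-04  6.41885776e-04  1.58276729e-04]
 [-5.81761750e-04 -2.75087449e-01  9.61419033e-01 -1.26498059e-01]
 [ 0.00000000e+00  0.00000000e+00  0.00000000e+00  1.00000000e+00]]
[0.25227133 0.59854027 0.24730227] [-6.22207644e-01 -3.07910356e+00  2.74872291e-03] 0.1
```

View pics/scene0.png

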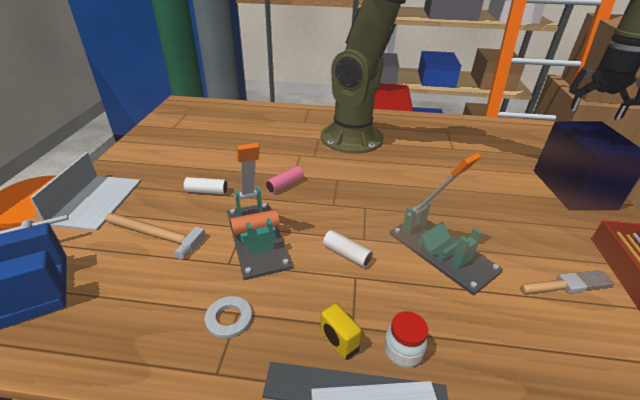

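View pics/side0.png

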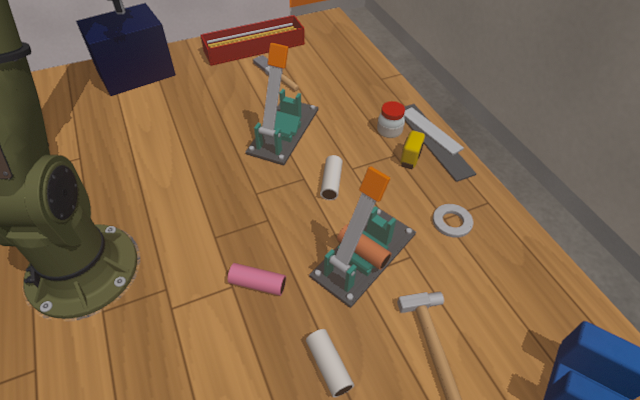

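The scene view shows the loaded cradle at left, with its tab at about (248,153), the copper pipe at (255,222), and the plate spanning (230,208) to (290,270). In the side view its tab is at (375,184) and the plate corners are near (413,231), (350,300) and (312,276). The empty cradle is at (445,250) in the scene view and (282,125) in the side view. Next I'll triangulate these points.

```bash
cat > h.py <<'E'
import numpy as np,cv2,pickle
from scipy.spatial.transform import Rotation as Ro
def ray(c,p):
    f=200/np.tan(np.radians(c["fov_y"]/2)); v=np.array([(p[0]-c["cx"])/f,(p[1]-c["cy"])/f,1])
    R=np.array(c["R"]);o=-R.T@np.array(c["t"]);d=R.T@v
    return o,d/np.linalg.norm(d)
def plane(c,p,z):
    o,d=ray(c,p);return o+d*(z-o[2])/d[2]
def tri(c1,p1,c2,p2):
    o1,d1=ray(c1,p1);o2,d2=ray(c2,p2)
    s=np.linalg.lstsq(np.c_[d1,-d2],o2-o1,rcond=None)[0]
    a,b=o1+s[0]*d1,o2+s[1]*d2
    return (a+b)/2,np.linalg.norm(a-b)
def blobs(img,lo,hi,box=None,amin=60):
    m=cv2.inRange(cv2.cvtColor(img,cv2.COLOR_BGR2HSV),lo,hi)
    n,l,st,ce=cv2.connectedComponentsWithStats(m)
    r=[(st[i],ce[i],l==i) for i in range(1,n) if st[i][4]>=amin]
    return [q for q in r if box is None or (box[0]<q[1][0]<box[2] and box[1]<q[1][1]<box[3])]
E
python3 - <<'E'
from h import *
np.set_printoptions(precision=4,suppress=True)
d=pickle.load(open("d0.pkl","rb"));S=d["scene"][0];D=d["side"][0]
def tab(c,box):
    b=blobs(c["color"],(5,180,120),(16,255,255),box)
    for q in b: print(q[0],q[1])
    return max(b,key=lambda q:q[0][4])[1]
a=tab(S,(225,135,275,175));b=tab(D,(350,160,400,205));print("work tab",tri(S,a,D,b))
a=tab(S,(440,145,490,190));b=tab(D,(260,35,295,75));print("spare tab",tri(S,a,D,b))
for n,c,box in(("scene",S,(215,195,305,280)),("side",D,(300,200,425,310))):
    for z,q in [(0.012,q) for q in blobs(c["color"],(0,0,30),(179,90,115),box,150)]:
        p=np.argwhere(q[2])[:,::-1].astype(np.float32)
        w=np.array([plane(c,x,z)[:2] for x in p],np.float32)
        print(n,q[0],cv2.minAreaRect(w*1000),cv2.boxPoints(cv2.minAreaRect(w)).tolist())
print("side corners",[plane(D,p,.012) for p in((414,231),(350,302),(312,276))])
print("scene corners",[plane(S,p,.012) for p in((228,208),(240,274),(292,264))])
big=cv2.resize(S["color"][130:290,200:320],None,fx=3.3,fy=3.3);b2=cv2.resize(D["color"][160:310,300:425],None,fx=3.5,fy=3.5)
cv2.imwrite("pics/c.png",np.hstack([big[:525],b2[:525]])[:600,:800] if True else 0);print(big.shape,b2.shape)
E
```

```text
[237 143  22  19 343] [247.5598 151.7114]
[359 166  31  36 654] [374.3593 183.4144]
work tab (array([ 0.5563, -0.2048,  0.2384]), np.float64(0.000268491565768012))
[452 153  29  23 201] [465.6965 163.199 ]
[268  42  21  26 417] [277.554   54.6043]
spare tab (array([0.5375, 0.235 , 0.2399]), np.float64(0.0013676641645560712))
scene [238 192  21  24 191] ((440.99444580078125, -252.1377716064453), (91.96385192871094, 56.35081481933594), 20.543167114257812) [[0.38804951310157776, -0.24188975989818573], [0.40782371163368225, -0.2946570813655853], [0.49393942952156067, -0.2623857855796814], [0.4741652309894562, -0.209618479013443]]
scene [ 233  227   60   53 1577] ((611.4534301757812, -177.9697265625), (147.65484619140625, 109.95709228515625), 25.900667190551758) [[0.5210264325141907, -0.16076236963272095], [0.569057047367096, -0.2596745789051056], [0.7018803954124451, -0.1951771378517151], [0.6538497805595398, -0.09626492857933044]]
side [ 309  210  107   97 2862] ((559.4764404296875, -203.1599578857422), (241.9486846923828, 112.3641357421875), 25.99579429626465) [[0.4261166453361511, -0.20568566024303436], [0.47536641359329224, -0.30668148398399353], [0.6928362250328064, -0.20063413679599762], [0.6435864567756653, -0.09963831305503845]]
side corners [array([ 0.6887, -0.1963,  0.012 ]), array([ 0.4803, -0.2961,  0.012 ]), array([ 0.4341, -0.2121,  0.012 ])]
scene corners [array([ 0.47  , -0.3021,  0.012 ]), array([ 0.6876, -0.2066,  0.012 ]), array([ 0.643, -0.101,  0.012])]
(528, 396, 3) (525, 438, 3)
```

View pics/c.png

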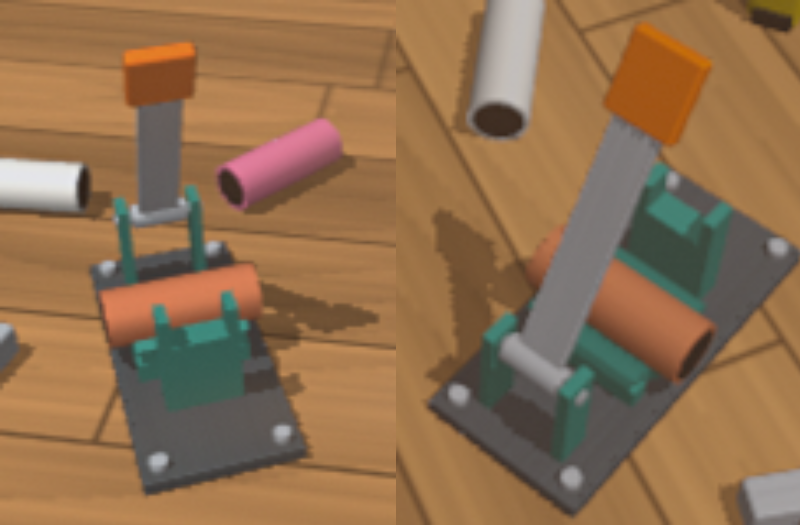

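The plate fits at 242 x 112 mm, centred at (0.560, -0.203) with yaw about 25.5°. The pin is at (0.479, -0.242, 0.072). The tab is 0.187 m from the pin, against the expected 0.185, so the strap stands at about 1.09 rad. The crop shows it leaning toward the catch over the seated pipe. I'll rise, cross over, then turn.

```bash
python3 -m creep '[[0,[0,0,-0.9],0],[0,[0,0,-0.9],0],[0,[0,0,-0.9],0],[0,[-0.65,-0.61,0],0],[0,[-0.65,-0.61,0],0],[0,[-0.65,-0.61,0],0],[0,[-0.65,-0.61,0],0],[0,[-0.65,-0.61,0],0],[0,[-0.65,-0.61,0],0],[0,[-0.65,-0.61,0],0],[0,[-0.65,-0.61,0],0],[0,[-0.65,-0.61,0],0],[0,[-0.65,-0.61,0],0],[0,[-0.65,-0.61,0],0]]' && python3 -m creep '[[0,[-0.45,-0.72,0],0],[0,[-0.45,-0.72,0],0],[0,[-0.45,-0.72,0],0],[0,[-0.45,-0.72,0],0],[0,[-0.45,-0.72,0],0],[0,[-0.45,-0.72,0],0],[0,[-0.45,-0.72,0],0],[0,[-0.45,-0.72,0],0],[0,[-0.45,-0.72,0],0],[0,[0,0,0],0]]'; python3 -m creep '[[0,[0,0,0],1],[0,[0,0,0],1],[0,[0,0,0],1],[0,[0,0,0],1],[0,[0,0,0],1],[0,[0,0,0],1],[0,[0,0,0],1],[0,[0,0,0],1],[0,[0,0,0],1],[0,[0,0,0],1],[0,[0,0,0],1],[0,[0,0,0],1],[0,[0,0,0],1],[0,[0,0,0],1],[0,[0,0,0],1],[0,[0,0,0],1],[0,[0,0,0],1],[0,[0,0,0],1],[0,[0,0,0],1],[0,[0,0,0],1]]';python3 -m creep '[[0,[0,0,0],1],[0,[0,0,0],0.9],[0,[0,0,0],0],[0,[0,0,0],0]]'
```

```text
time_s: 1.55
ee_pos: [0.4519, 0.1491, 0.3833]
tool_rot: [0.622, 3.079, 0.001]
ft_force: [0.6, 0.5, -0.8]
grip_width: -0.0003
finger_force: 0.0
time_s: 2.55
ee_pos: [0.5107, -0.2329, 0.3829]
tool_rot: [-0.638, -3.075, 0.007]
ft_force: [1.2, -1.1, 0.1]
grip_width: 0.0001
finger_force: 0.0
time_s: 4.55
ee_pos: [0.5124, -0.2254, 0.383]
tool_rot: [-2.979, -0.995, 0.0]
ft_force: [-0.1, 0.3, -0.2]
grip_width: 0.0001
finger_force: 0.0
time_s: 4.95
ee_pos: [0.5124, -0.2256, 0.3831]
tool_rot: [-3.061, -0.704, 0.0]
ft_force: [0.1, 0.8, -0.0]
grip_width: -0.0001
finger_force: 0.0
```

```bash
python3 -m creep '[[0,[0,0,0.64],0],[0,[0,0,0.64],0],[0,[0,0,0.64],0],[0,[0,0,0.62],0],[0,[0,0,0],0],[0,[0.2,0,0],0],[0,[0.2,0,0],0],[0,[0.24,0,0],0],[0,[0.2,0,0.12],0],[0,[0.2,0,0.12],0],[0,[0.2,0,0.13],0],[0,[0,0,0],0]]'
python3 - <<'E'
from plant import *
import cv2
c=camera("side");cv2.imwrite("pics/s1.png",cv2.resize(c["color"][120:320,260:460],None,fx=2.5,fy=2.5));print(get_state()["ft_force"])
E
```

```text
time_s: 6.15
ee_pos: [0.5691, -0.1976, 0.2361]
tool_rot: [-3.061, -0.703, 0.003]
ft_force: [0.2, -1.2, 0.5]
grip_width: 0.0002
finger_force: 0.0
[-0.06125666 -0.43099024  0.13689008]
```

View pics/s1.png

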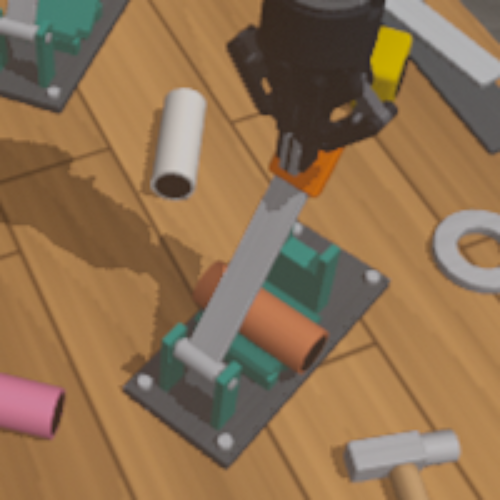

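The picture shows the fingertips bearing on the tab at (300,165) and the strap swung lower. The pipe is still seated at (265,315). I'll continue along the arc.

```bash
python3 -m creep '[[0,[0.17,0,0.155],0],[0,[0.17,0,0.155],0],[0,[0.17,0,0.155],0],[0,[0.11,0,0.15],0],[0,[0.11,0,0.15],0],[0,[0.11,0,0.15],0],[0,[0.11,0,0.15],0],[0,[0.08,0,0.17],0],[0,[0.08,0,0.17],0],[0,[0.08,0,0.17],0],[0,[0.08,0,0.17],0],[0,[0.09,0,0.18],0],[0,[0.09,0,0.18],0],[0,[0.09,0,0.18],0],[0,[0,0,0],0]]'
python3 - <<'E'
from plant import *
import cv2
c=camera("side");cv2.imwrite("pics/s2.png",cv2.resize(c["color"][120:320,260:460],None,fx=2.5,fy=2.5));print(get_state()["ft_force"])
E
```

```text
time_s: 7.7
ee_pos: [0.6375, -0.1648, 0.1218]
tool_rot: [-3.061, -0.701, 0.003]
ft_force: [-0.3, -0.5, 0.2]
grip_width: 0.0003
finger_force: 0.0
[ 0.51086614 -0.34711367 -0.21242422]
```

View pics/s2.png

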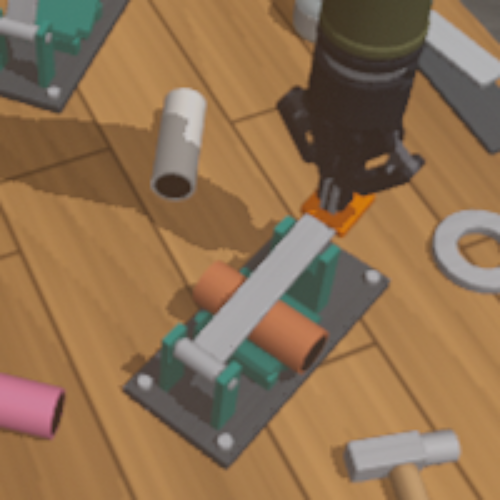

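The strap is nearly level at (265,290), the fingertips are on the tab at (335,205), and the pipe is in place. Next comes the final press, in small steps.

```bash
python3 -m creep '[[0,[0.04,0,0.15],0],[0,[0.04,0,0.15],0],[0,[0.04,0,0.12],0],[0,[0,0,0.08],0],[0,[0,0,0.04],0],[0,[0,0,0],0]]'
```

```text
time_s: 8.35
ee_pos: [0.6428, -0.1631, 0.0962]
tool_rot: [-3.062, -0.7, 0.001]
ft_force: [-1.2, -0.0, -0.1]
grip_width: -0.0001
finger_force: 0.0
```

```bash
python3 -m creep '[[0,[0,0,0.04],0],[0,[0,0,0.02],0],[0,[0,0,0],0]]';python3 -m creep '[[0,[0,0,0.02],0],[0,[0,0,0.02],0],[0,[0,0,0],0]]'
```

```text
time_s: 8.65
ee_pos: [0.6432, -0.1634, 0.0951]
tool_rot: [-3.062, -0.7, -0.002]
ft_force: [-2.1, 1.4, 6.7]
grip_width: 0.0
finger_force: 3.4
time_s: 8.95
ee_pos: [0.6433, -0.1635, 0.0949]
tool_rot: [-3.062, -0.7, -0.002]
ft_force: [-6.5, 2.7, 16.7]
grip_width: 0.0002
finger_force: 8.2
```

The strap is home: it resists firmly at TCP z = 0.095, as predicted. I'll retreat upward and check.

```bash
python3 -m creep '[[0,[0,0,-0.1],0],[0,[0,0,-0.5],0],[0,[0,0,-0.8],0],[0,[0,0,-0.8],0],[0,[0,0,-0.8],0],[0,[0,0,-0.8],0],[0,[0,0,-0.8],0],[0,[0,0,0],0],[0,[0,0,0],0],[0,[0,0,0],0],[0,[0,0,0],0]]'
python3 - <<'E'
from plant import *
from h import *
S=camera("scene");D=camera("side")
lo,hi=(5,180,120),(16,255,255)
for c,b in((S,(440,145,490,190)),(D,(260,35,295,75))):print([(q[0],q[1]) for q in blobs(c["color"],lo,hi,b)])
t=[max(blobs(c["color"],lo,hi,b),key=lambda q:q[0][4])[1] for c,b in((S,(235,195,300,260)),(D,(370,170,430,235)))]
print("tab",t,tri(S,t[0],D,t[1]))
a=cv2.resize(S["color"][130:290,200:320],None,fx=3.3,fy=3.3)[:500];b=cv2.resize(D["color"][160:320,300:425],None,fx=3.2,fy=3.2)[:500]
cv2.imwrite("pics/f.png",np.hstack([a,b]))
E
```

```text
time_s: 10.05
ee_pos: [0.6425, -0.1628, 0.3198]
tool_rot: [-3.061, -0.7, 0.004]
ft_force: [0.4, 0.2, -0.7]
grip_width: 0.0001
finger_force: 0.0
[(array([452, 153,  29,  23, 225], dtype=int32), array([465.76444444, 163.43555556]))]
[(array([268,  42,  21,  26, 419], dtype=int32), array([277.55369928,  54.55847255]))]
tab [array([263.89812332, 243.15549598]), array([393.59854015, 207.15693431])] (array([ 0.64850447, -0.15881133,  0.07308313]), np.float64(0.0012874903982112967))
```

View pics/f.png

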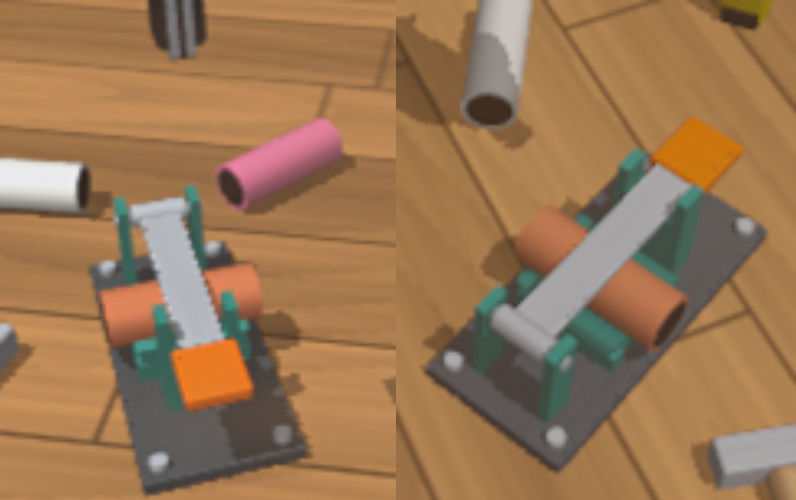

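The strap lies level between the fork cheeks, with the tab centre at z = 0.073 m. The pipe is seated at (180,300), the spare tab hasn't moved, and the arm is clear.

```bash
python3 -c "
from plant import *
print(sign_off())"
```

```text
the job is handed in; nothing more can be done
None
```

The loaded cradle's strap is closed level in its catch, the copper pipe lies in its saddle, the empty cradle's strap stands open as it was, and I've handed the job in; the sign-off gave no verdict.

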